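# Unlatch and peel the top parts tray off its stack

### The job

Free the top parts tray: turn the latch beside the stack clockwise until it clicks over its detent and its finger is clear of the tray. Then peel the tray off by its corner grip tab, raising that corner well clear while the opposite corner still sits on the stack, and only then take it off entirely. Finish while holding the tray up roughly level, right side up, over the middle of the notebook and not lower than about a hand's breadth (10 cm); do not put it down or let go, and leave the mug, tape roll and jar where they are.

Things in the scene. Friction and masses are not known exactly. Their poses are not given: they have to be found in the camera images.
- holder: Fixed aluminium base plate 184 x 212 x 10 mm with the stack's two lower dark grey trays fixed on it. Origin: on the table at the stack's centre; x along the trays' 150 mm length, y along their 110 mm width, toward the latch, whose pillar (40 mm across) has its axis at (0, +80 mm). Place and yaw vary.
- latch (a joint): Latch angle, rad. 0 = closed, as at the start: steel finger over the middle of the tray's long rim. Grows clockwise seen from above to the stop at 1.2 = open, finger clear. It turns easily but for a spring detent, which opposes between about 0.35 and 0.6 with up to about 0.15 N m and clicks past at 0.6; it stays where it is left beyond that.
- latch_grip (a point): On the latch's vertical axis at mid height of its black bar grip, 71 mm above the table. The bar is 46 mm long, 12 mm thick, 24 mm high (59 to 83 mm above the table); at latch angle 0 its length runs along the holder's y. This frame turns with the latch; at angle 0 its axes are the holder's.
- tray: Dark grey formed top tray, loose, 100 g: rim 150 x 110 mm, 4 mm thick, round a six-pocket well that reaches 16 mm below the rim. Origin: centre of the underside of the rim, at the start 40 mm above the table with axes as the holder's. z is up when it is right side up.
- tab (a point): Middle of the upright grip fin at the tray's (-x, -y) corner, away from the latch: 10 mm thick, 34 mm long, 28 mm high above the rim (top 72 mm above the table at the start). At (-81.5, -59.7, +22) mm in the tray's frame. Its length runs along the tray's diagonal, 0.633 rad from tray +x toward +y; pinch it across its thickness. Axes as the tray's.
- near_corner (a point): The tray's rim corner at the tab, underside: (-75, -55, 0) mm in the tray's frame.
- far_corner (a point): The tray's rim corner across the diagonal from the tab, underside: (75, 55, 0) mm in the tray's frame.
- clip (a point): Bead of one of four spring clips on the holder, at x = +-45, y = +-57 mm of its frame (this one -45, -57), tops 51 mm above the table, 16 mm long. Each holds the tray rim down with some 6 to 10 N until the rim has risen about 3 mm, then gives way sideways. Not to be handled. Raised by the tab corner the tray lets go clip by clip with under 20 N.
- notebook: Spiral notebook lying on the table, fixed, 210 x 152 x 14 mm (210 along its x). Origin: centre of its underside. Place and yaw vary.
- mug: Blue and white mug with handle, 78 x 112 x 92 mm, standing behind the work; origin centre of its underside. Leave alone.
- tape_roll: Roll of yellowish tape lying flat, 96 mm across, 25 mm high; origin centre of its underside. Leave alone.
- jar: Small round jar with red lid, 44 mm across, 40 mm high, to the right of the stack; origin centre of its underside. Leave alone.

How it is judged:
By the outcome, as a careful person would: the job done as asked, in the order asked, and still so for the second after the job is handed in, while the arm keeps its last pose, push and grip.
It also fails if it takes over 61 s, if anything falls off the work surface, if the arm or the gripper's body presses on something with over 40 N, if the wrist force passes 120 N, or if a joint passes its speed limit or range.

### The arm

A 6-joint arm with a two-finger parallel gripper is mounted at the origin on a cart in front of the work surface, level with it; the furniture and walls round the work are solid. World frame = base frame: x ahead of the robot, y to its left, z up, the work surface at z = 0. Lengths are in m, angles in rad, forces in N, time in s.
With the tool pointing down it reaches from about 0.25 to 0.725 m from the base axis. Payload 4 kg.
Tool frame: the origin (TCP) lies midway between the tips of the shut fingers; the grasp point (between the pads) lies 19 mm behind it; z points along the fingers, y is the line along which they close (so a half turn about z gives the same grasp; the last joint's range is limited). The gripper opens to 85 mm and grips with 20 to 120 N. Pads are 22 mm wide; open, the fingers measure 114 mm over their backs; the gripper's body (76 mm by 85 mm) begins 54 mm behind the grasp point. The pads swing forward as they close: fully open they stand 13 mm farther back than shut.
Start: joints at [1.103, 0.241, 0.005, 1.335, 0, 1.571], TCP at [0.225, 0.446, 0.231] pointing down, gripper open.
Joint ranges: [-2.72, 2.72], [-1.05, 1.87], [-1.09, 1.28], [-1.99, 2.15], [-1.42, 1.44], [-3.14, 3.14]. Speed limits (rad/s): [2.79, 2.79, 3.14, 3.14, 3.14, 3.14].

### API

Orientations are given as a unit quaternion [x, y, z, w].
In Python, from workcell import get_obs, camera, job_done, silhouettes gives the robot as it stands. The module is installed in compiled form; this text tells all that it offers.
- The arm moves only by the tool drive_tool, never from a script. Its argument "increments" is a list of rows, each a list of 3 entries, a list of its own where there are three numbers: the shift along the world's x, y, z in mm, then the turn, a rotation vector about the world's x, y, z in degrees, then the opening, from 0 (shut) to 1 (fully open). A call has 1 to 8 rows; each row shifts and turns the commanded pose from where the row before left it; what a row does not reach is not made up. A row lasts 1/12 s, in which the tool goes at most 41.7 mm and 7.16 degrees, less where a joint would pass 70% of its speed; a pose out of reach is approached as far as the arm can. A call is refused whole if a number of a shift passes 41.7 or a number of a turn 7.16, either way. A call with a gripper value outside its range is refused whole. The fingers move at their own pace and stop on an object; the grip force is fixed at half the most. Time passes only in rows, so rows that do not move let the fingers close. It gives the time, the measured TCP pose, the force, the opening and the grip force at its end, in the units of the state.
- get_obs(): the state, without advancing time (a new reading comes with each control period).
- camera(name): name is "scene" or "top"; returns a dict with "image" (384x512x3 uint8, red, green, blue), "K" (3x3 intrinsics, pixels), "view" (4x4, takes a point from world to camera coordinates). Camera axes: x right, y down, z forward; pixel columns grow to the right and rows downward; lengths in m; the calibration is good to about 2 mm. A picture is of the moment at which its call begins. There is no depth.
- job_done(): hands the job in; it is judged then, once.
Trained networks look in a picture, given as the dict that the camera call returned (one of the last four; its "shot" number tells which), for a name from the list of things; names that differ only in an ending like _2 or _b are one class to them, and where a whole thing is asked for, a point or a joint stands for the part that bears it (a point fixed in the world has none). Each returns a list of dicts, best first, with "conf" (0 to 1); they miss things now and then, are a little off and sometimes report something else, mostly with a low value. They report only what shows in the picture. A call takes as long as a camera call.
- silhouettes(query, picture): "region" (384x512 bool, what is visible of it) and "bbox" ([left, top, right, bottom] in pixels, round what is visible of it).
The state is a dict: "clock": time; "joint_pos": joint angles; "joint_vel": joint speeds; "tau": joint torques, N m; "eef_pos": TCP position; "tool_rot": TCP orientation; "ft_force": force on the tool from outside, world axes, zero at the start; "ft_torque": the same for the moment, N m; "grip_width": finger opening in m; "grasp_force": force on a finger pad.
Only numpy, scipy, OpenCV 4.12 (cv2) and the standard library are available. Lean on these libraries where they do the work, as an engineer would, in place of code of your own. Each camera call takes 0.05 s, during which the arm holds its last target. There are 200 camera calls.

## Working session

There is one attempt and no reset: what is moved stays moved. The work goes in short steps, Python scripts to look and compute and a tool call to move; the robot and the scene stay as the last step left them, time stands still between calls to the robot, and variables do not carry over. Pictures are saved under pics/ and viewed, at most 10 in all, crops included, and the job is handed in when it is done.

Besides the shell and the picture viewer there is one more tool, called after "Request:" by a JSON object that holds its "op" and its "data". drive_tool: Moves the arm, as the interface text tells. Its arguments: {"type":"object","properties":{"increments":{"type":"array"}},"required":["increments"]}

```bash
mkdir -p pics; python3 - <<'E'
from workcell import *
import cv2,numpy as np
o=get_obs();print(o)
for n in("scene","top"):
    p=camera(n);cv2.imwrite(f"pics/{n}0.png",cv2.cvtColor(p["image"],cv2.COLOR_RGB2BGR))
    print(n,p["K"].tolist(),p["view"].round(4).tolist())
    for q in("holder","latch","tray","notebook","jar","mug","tape_roll"):
        for s in silhouettes(q,p)[:2]: print(q,round(s["conf"],2),s["bbox"],s["region"].sum(), cv2.minAreaRect(np.argwhere(s["region"])[:,::-1].astype(np.float32)))
E
```

```text
{'clock': 0.0, 'joint_pos': array([1.10301004e+00, 2.41385895e-01, 3.67868854e-03, 1.33521842e+00,
       2.69704513e-06, 1.57078617e+00]), 'joint_vel': array([ 0.00078254, -0.00021423,  0.00069997,  0.00218065, -0.00159231,
       -0.00118691]), 'tau': array([ 1.61615000e-03, -3.72319508e+01,  2.52408224e+01,  1.68200559e-02,
        2.87500370e-04, -5.57516231e-06]), 'eef_pos': array([0.22515656, 0.4456939 , 0.23040913]), 'tool_rot': array([ 2.31761338e-01,  9.72772095e-01, -1.03534721e-03, -2.48067136e-04]), 'ft_force': array([-0.13176024,  0.83809628, -0.42054724]), 'ft_torque': array([-0.04003698, -0.04803766, -0.0225243 ]), 'grasp_force': 0.0, 'grip_width': 0.08554878280409972}
scene [[482.5559295753912, 0.0, 251.2377956934638], [0.0, 482.5559295753912, 189.40787297671864], [0.0, 0.0, 1.0]] [[0.4473, -0.8944, -0.0021, -0.3975], [-0.599, -0.2978, -0.7434, 0.4171], [0.6642, 0.3337, -0.6689, 0.9633], [0.0, 0.0, 0.0, 1.0]]
holder 0.79 [207.9, 198.7, 310.7, 273.8] 2556 ((257.94134521484375, 233.81784057617188), (88.40033721923828, 56.893089294433594), 23.33403968811035)
holder 0.41 
[... 1215 characters left out ...]
holder 0.51 [259.7, 188.0, 296.3, 243.0] 1357 ((277.5, 215.0), (37.0, 50.0), 0.0)
latch 0.64 [242.7, 208.0, 258.7, 214.8] 122 ((253.0, 210.5), (9.0, 16.0), 90.0)
tray 0.94 [258.4, 190.3, 297.6, 241.8] 1372 ((277.5, 216.0), (50.0, 37.0), 90.0)
notebook 0.89 [118.2, 185.2, 177.1, 254.6] 2491 ((146.12213134765625, 219.25656127929688), (58.789764404296875, 44.57818603515625), 68.62937927246094)
jar 0.44 [340.7, 213.6, 355.2, 230.5] 170 ((348.5, 223.5), (15.0, 13.0), 0.0)
mug 0.65 [221.9, 133.3, 242.5, 171.5] 527 ((231.5, 151.0), (32.0, 21.0), 90.0)
tape_roll 0.62 [153.5, 151.5, 178.1, 178.4] 208 ((165.76922607421875, 163.34613037109375), (26.625612258911133, 22.46535873413086), 33.6900634765625)
```

```bash
python3 - <<'E'
import cv2
a=cv2.imread("pics/scene0.png")[130:310,80:380];cv2.imwrite("pics/a.png",cv2.resize(a[50:160,110:240],None,fx=6,fy=5.4,interpolation=cv2.INTER_CUBIC)[:600,:800])
b=cv2.imread("pics/top0.png")[170:260,220:340];cv2.imwrite("pics/b.png",cv2.resize(b,None,fx=6,fy=6,interpolation=cv2.INTER_CUBIC))
E
```

```text
(no output)
```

View pics/a.png

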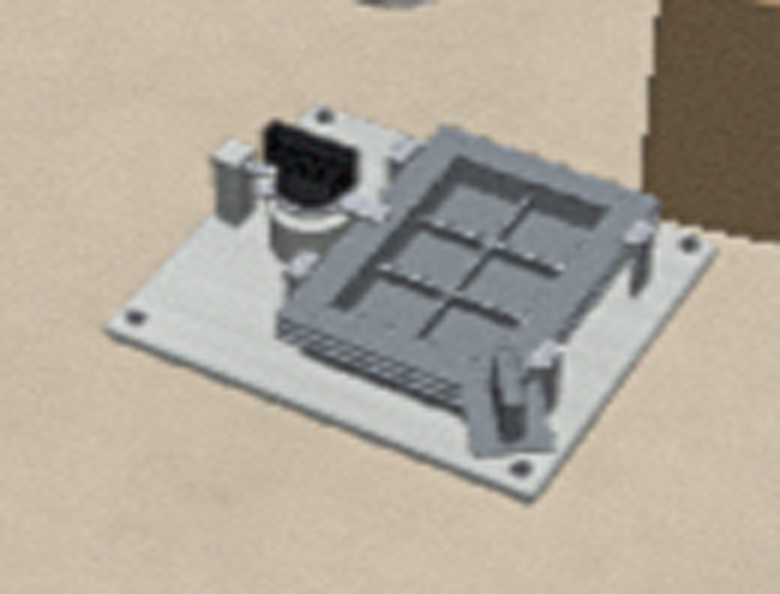

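View pics/b.png

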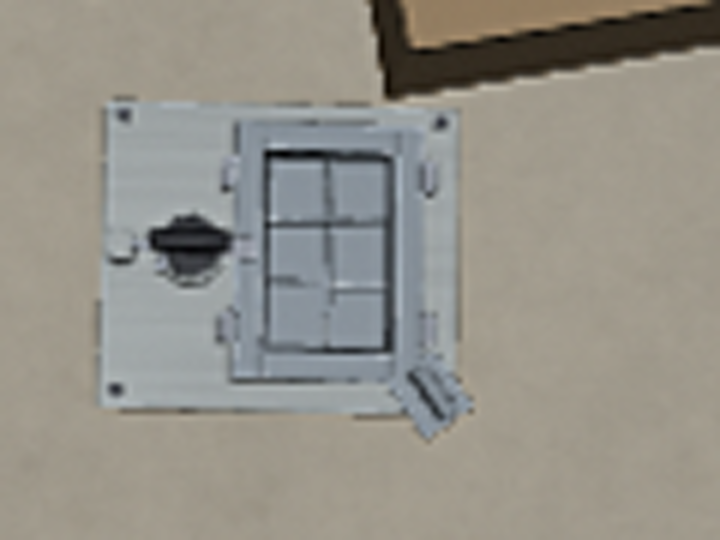

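View pics/top0.png

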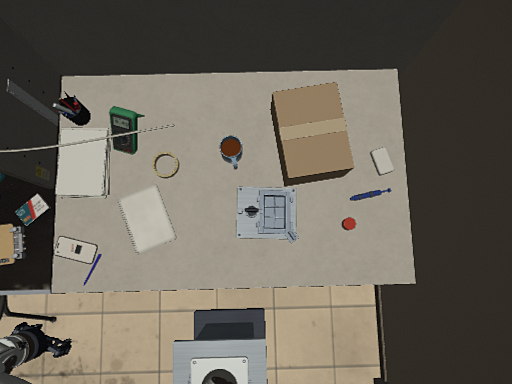

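The views show the plate, tray, closed latch (bar at about (251,210) in top) and the tab fin at about (292,235), nearest the robot on its right. The notebook is at about (146,219). Next I fit the poses from these corners.

```bash
cat > h.py <<'E'
import numpy as np,cv2
from scipy.optimize import least_squares
CAM={"scene":(np.array([[482.556,0,251.238],[0,482.556,189.408],[0,0,1]]),np.array([[0.4473,-0.8944,-0.0021,-0.3975],[-0.599,-0.2978,-0.7434,0.4171],[0.6642,0.3337,-0.6689,0.9633]])),
"top":(np.array([[400.664,0,252.207],[0,400.664,196.332],[0,0,1]]),np.array([[-0.0261,-0.9996,0.0048,-0.1085],[-0.988,0.0251,-0.1523,0.6391],[0.1521,-0.0087,-0.9883,1.3473]]))}
def proj(c,P):
    K,V=CAM[c];q=(np.c_[P,np.ones(len(P))]@V.T)@K.T;return q[:,:2]/q[:,2:]
def back(c,uv,z):
    K,V=CAM[c];uv=np.atleast_2d(uv);d=np.linalg.solve(K,np.c_[uv,np.ones(len(uv))].T).T@V[:,:3];o=-V[:,:3].T@V[:,3]
    return o+d*((z-o[2])/d[:,2])[:,None]
def place(p,L):
    c,s=np.cos(p[2]),np.sin(p[2]);L=np.asarray(L,float);return np.c_[p[0]+c*L[:,0]-s*L[:,1],p[1]+s*L[:,0]+c*L[:,1],L[:,2]]
E
python3 - <<'E'
from h import *
from workcell import *
T=[((92,106,10),(106,100)),((92,-106,10),(461,108)),((-92,106,10),(100,407)),((75,55,44),(238,122)),((-75,55,44),(231,380)),((75,-55,44),(420,130)),((0,80,83),(190,238)),((-81.5,-59.7,72),(432,393))]
S=[((-92,-106,10),(533,494)),((-92,106,10),(107,328)),((92,-106,10),(717,248)),((92,106,10),(318,107)),((75,55,44),(445,127)),((75,-55,44),(658,200)),((-75,55,44),(278,318)),((0,80,83),(311,140)),((-81.5,-59.7,72),(508,362))]
D={"top":(np.array([t[0] for t in T])/1e3,(np.array([t[1] for t in T])+.5)/6-.5+[220,170]),
"scene":(np.array([t[0] for t in S])/1e3,(np.array([t[1] for t in S])+.5)/[6,5.4]-.5+[190,180])}
for cs in(["top"],["scene"],["top","scene"]):
    f=lambda p:np.concatenate([(proj(c,place(p,D[c][0]))-D[c][1]).ravel() for c in cs])
    r=least_squares(f,[.43,-.1,0],loss="soft_l1",x_scale=[.1,.1,.1]);print(cs,r.x,f(r.x).round(1))
p=r.x
print("latch",place(p,[[0,.08,.071]]),"tab",place(p,[[-.0815,-.0597,.062]]))
for c in("top","scene"):
    pic=camera(c);s=silhouettes("notebook",pic)[0];b=cv2.boxPoints(cv2.minAreaRect(np.argwhere(s["region"])[:,::-1].astype(np.float32)))
    q=np.argwhere(s["region"])[:,::-1].mean(0);w=back(c,b,.014);print(c,"nb",back(c,q,.014),w.mean(0),w.round(3).tolist())
    s=silhouettes("jar",pic)
    for j in s[:1]: print("jar",back(c,np.argwhere(j["region"])[:,::-1].mean(0),.025))
E
```

```text
['top'] [ 0.58184605 -0.1970465  -0.04785814] [ 6.4  0.2  6.2  0.2  6.1  0.4 -1.3 -0.1 -1.  -0.2 -0.3 -0.7 -0.9  0.3
 -0.5 -0.2]
['scene'] [ 0.58485129 -0.19773246 -0.04345658] [ 9.1  2.7  6.8  1.9  8.3  0.5  6.2  0.5 -1.9 -2.3 -0.9 -2.1 -1.8 -2.3
 -1.3 -1.5 -0.9  0.5]
['top', 'scene'] [ 0.5825778  -0.1972023  -0.04401036] [ 6.4  0.1  6.1 -0.1  6.3  0.3 -1.3 -0.2 -0.9 -0.4 -0.3 -1.  -0.9  0.2
 -0.3 -0.5  8.6  3.3  6.2  2.4  7.8  1.   5.7  1.  -2.4 -1.9 -1.4 -1.6
 -2.4 -1.8 -1.9 -1.1 -1.5  1.1]
latch [[ 0.58609749 -0.11727977  0.071     ]] tab [[ 0.49853014 -0.25325881  0.062     ]]
top nb [[0.57073554 0.25049389 0.014     ]] [0.57194919 0.25101666 0.014     ] [[0.644, 0.363, 0.014], [0.698, 0.217, 0.014], [0.499, 0.14, 0.014], [0.447, 0.283, 0.014]]
scene nb [[0.55738556 0.24186696 0.014     ]] [0.56276206 0.24856455 0.014     ] [[0.436, 0.27, 0.014], [0.622, 0.413, 0.014], [0.693, 0.215, 0.014], [0.5, 0.096, 0.014]]
```

```bash
python3 - <<'E'
from h import *
T=[((92,106,10),(106,100)),((92,-106,10),(461,108)),((-92,106,10),(100,407)),((75,55,44),(238,122)),((-75,55,44),(231,380)),((75,-55,44),(420,130)),((0,80,83),(190,238)),((-81.5,-59.7,72),(432,393))]
S=[((-92,-106,10),(533,494)),((-92,106,10),(107,328)),((92,-106,10),(717,248)),((92,106,10),(318,107)),((75,55,44),(445,127)),((75,-55,44),(658,200)),((-75,55,44),(278,318)),((0,80,83),(311,140)),((-81.5,-59.7,72),(508,362))]
D={"top":(np.array([t[0] for t in T])/1e3,(np.array([t[1] for t in T])+.5)/6-.5+[220,170]),
"scene":(np.array([t[0] for t in S])/1e3,(np.array([t[1] for t in S])+.5)/[6,5.4]-.5+[190,180])}
def L(c,p):
    l=D[c][0].copy();l[l[:,2]<.02,1]+=p[3];return l
for cs in(["top"],["scene"],["top","scene"]):
    f=lambda p:np.concatenate([(proj(c,place(p,L(c,p)))-D[c][1]).ravel() for c in cs])
    r=least_squares(f,[.58,-.2,0,0],loss="soft_l1",x_scale=.1);print(cs,r.x,f(r.x).round(1))
p=r.x
print("latch",place(p,[[0,.08,.071]]),"tab",place(p,[[-.0815,-.0597,.062]]))
E
```

```text
['top'] [ 0.58144642 -0.19978249 -0.05149822  0.02522235] [ 0.3  0.   0.   0.2 -0.3  0.2 -0.4 -0.  -0.3 -0.2  0.6 -0.6 -0.1  0.4
  0.3 -0.1]
['scene'] [ 0.57994494 -0.2038032  -0.05340043  0.02661406] [ 0.4  0.9 -0.7 -0.2  0.9 -0.7 -0.3 -1.  -0.3 -0.6  0.6 -0.  -0.8 -0.4
  0.   0.2  0.2  2.8]
['top', 'scene'] [ 0.58107345 -0.20205538 -0.05171971  0.02600024] [ 0.7  0.1  0.4  0.3  0.1  0.3  0.2  0.1  0.4 -0.1  1.2 -0.5  0.6  0.4
  0.9  0.   0.2  0.4 -0.9 -0.5  0.6 -1.2 -0.6 -1.3 -0.8 -1.   0.2 -0.5
 -1.2 -0.9 -0.4 -0.3 -0.2  2.2]
latch [[ 0.58520918 -0.12216235  0.071     ]] tab [[ 0.49659614 -0.25746227  0.062     ]]
```

Request:
{"op": "drive_tool", "data": {"increments": [[[20,-31.5,-4],[0,0,-3.7],1],[[20,-31.5,-4],[0,0,-3.7],1],[[20,-31.5,-4],[0,0,-3.7],1],[[20,-31.5,-4],[0,0,-3.7],1],[[20,-31.5,-4],[0,0,-3.7],1],[[20,-31.5,-4],[0,0,-3.7],1],[[20,-31.5,-4],[0,0,-3.7],1],[[20,-31.5,-4],[0,0,-3.7],1]]}}

```text
clock: 1.77
eef_pos: [0.3862, 0.1927, 0.1994]
tool_rot: [0.474, 0.881, 0.0, 0.0]
ft_force: [1.4, 0.4, 0.2]
grip_width: 0.0849
grasp_force: 0.0
```

Request:
{"op": "drive_tool", "data": {"increments": [[[20,-31.5,-4],[0,0,-3.7],0.6],[[20,-31.5,-4],[0,0,-3.7],0.6],[[20,-31.5,-4],[0,0,-3.7],0.6],[[20,-31.5,-4],[0,0,-3.7],0.6],[[20,-31.5,-4],[0,0,-3.7],0.6],[[20,-31.5,-4],[0,0,-3.7],0.6],[[20,-31.5,-4],[0,0,-3.7],0.6],[[20,-31.5,-4],[0,0,-3.7],0.6]]}}

```text
clock: 2.43
eef_pos: [0.5462, -0.0595, 0.1672]
tool_rot: [0.683, 0.73, 0.0, 0.0]
ft_force: [1.0, 0.5, 0.5]
grip_width: 0.0511
grasp_force: 0.0
```

Request:
{"op": "drive_tool", "data": {"increments": [[[20,-31.5,-4],[0,0,-3.7],0.6],[[20,-31.5,-4],[0,0,-3.3],0.6],[[0,0,0],[0,0,0],0.6],[[0,0,0],[0,0,0],0.6]]}}

```text
clock: 2.77
eef_pos: [0.5856, -0.1225, 0.158]
tool_rot: [0.726, 0.687, -0.0, -0.001]
ft_force: [0.1, 0.2, -0.8]
grip_width: 0.0516
grasp_force: 0.0
```

Request:
{"op": "drive_tool", "data": {"increments": [[[0,0,-25],[0,0,0],0.6],[[0,0,-25],[0,0,0],0.6],[[0,0,-20],[0,0,0],0.6],[[0,0,-15],[0,0,0],0.6],[[0,0,-10],[0,0,0],0.6],[[0,0,-4],[0,0,0],0.6],[[0,0,0],[0,0,0],0.6]]}}

```text
clock: 3.35
eef_pos: [0.5848, -0.1197, 0.0599]
tool_rot: [0.725, 0.689, -0.0, -0.001]
ft_force: [-0.5, -0.9, 0.0]
grip_width: 0.051
grasp_force: 0.0
```

```bash
python3 - <<'E'
from workcell import *
import cv2
p=camera("scene")["image"][170:280,190:320];cv2.imwrite("pics/c.png",cv2.resize(p[:,:,::-1],None,fx=5,fy=5,interpolation=cv2.INTER_CUBIC))
E
```

```text
(no output)
```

View pics/c.png

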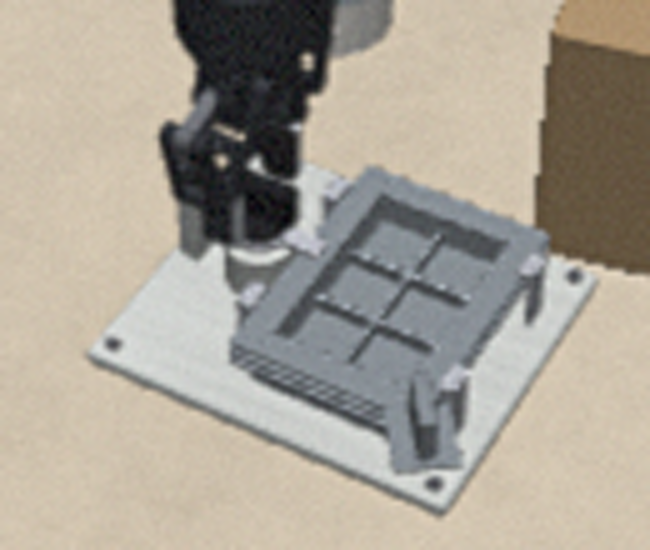

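The fingers straddle the bar grip (crop at about (240,205)). Closing on it now.

Request:
{"op": "drive_tool", "data": {"increments": [[[0,0,0],[0,0,0],0.3],[[0,0,0],[0,0,0],0.15],[[0,0,0],[0,0,0],0],[[0,0,0],[0,0,0],0],[[0,0,0],[0,0,0],0],[[0,0,0],[0,0,0],0],[[0,0,0],[0,0,0],0]]}}

```text
clock: 3.98
eef_pos: [0.5866, -0.1209, 0.0616]
tool_rot: [0.725, 0.688, 0.001, 0.001]
ft_force: [0.8, 1.3, 5.5]
grip_width: 0.0105
grasp_force: 60.4
```

Request:
{"op": "drive_tool", "data": {"increments": [[[0,0,2],[0,0,-4],0],[[0,0,0],[0,0,-5],0],[[0,0,0],[0,0,-5],0],[[0,0,0],[0,0,-5],0],[[0,0,0],[0,0,-5],0],[[0,0,0],[0,0,-5],0],[[0,0,0],[0,0,-5],0],[[0,0,0],[0,0,-5],0]]}}

```text
clock: 4.65
eef_pos: [0.5872, -0.1212, 0.0617]
tool_rot: [0.914, 0.405, 0.001, 0.001]
ft_force: [6.3, -1.1, -7.3]
grip_width: 0.0107
grasp_force: 59.7
```

Request:
{"op": "drive_tool", "data": {"increments": [[[0,0,0],[0,0,-5],0],[[0,0,0],[0,0,-5],0],[[0,0,0],[0,0,-5],0],[[0,0,0],[0,0,-5],0],[[0,0,0],[0,0,-5],0],[[0,0,0],[0,0,-4],0],[[0,0,0],[0,0,0],0],[[0,0,0],[0,0,0],0]]}}

```text
clock: 5.32
eef_pos: [0.5875, -0.1216, 0.0617]
tool_rot: [0.986, 0.165, 0.002, 0.001]
ft_force: [6.3, -1.9, -6.2]
grip_width: 0.0108
grasp_force: 59.9
```

```bash
python3 -c "
from workcell import *
print(get_obs())"
```

```text
{'clock': 5.3167, 'joint_pos': array([-2.03718355e-01,  5.51619684e-01,  1.20606053e-02,  1.02755239e+00,
       -6.19482571e-04,  2.60690038e+00]), 'joint_vel': array([ 0.00012341,  0.00076779, -0.00080889,  0.00065745,  0.000421  ,
       -0.00412219]), 'tau': array([ 4.09520064e-01, -5.12447584e+01,  2.05981869e+01,  2.59767495e+00,
        1.52562959e-01,  2.35757773e-02]), 'eef_pos': array([ 0.58747698, -0.1215554 ,  0.06171368]), 'tool_rot': array([9.86336627e-01, 1.64731808e-01, 1.60649739e-03, 9.53753806e-04]), 'ft_force': array([ 6.28897982, -1.93476741, -6.16820828]), 'ft_torque': array([-0.36802361, -1.30414441, -0.04247707]), 'grasp_force': 59.853699803352356, 'grip_width': 0.0107665394963297}
```

Request:
{"op": "drive_tool", "data": {"increments": [[[0,0,0],[0,0,0],0.6],[[0,0,0],[0,0,0],0.6],[[0,0,0],[0,0,0],0.6],[[0,0,0],[0,0,0],0.6],[[0,0,10],[0,0,0],0.6],[[0,0,25],[0,0,0],0.6],[[0,0,30],[0,0,0],0.6],[[0,0,25],[0,0,0],0.6]]}}

```text
clock: 5.98
eef_pos: [0.5854, -0.1207, 0.1546]
tool_rot: [0.986, 0.165, 0.0, 0.0]
ft_force: [1.0, -0.3, 0.5]
grip_width: 0.0509
grasp_force: 0.0
```

Request:
{"op": "drive_tool", "data": {"increments": [[[-17,-27,0],[0,0,2.8],0.6],[[-17,-27,0],[0,0,2.8],0.6],[[-17,-27,0],[0,0,2.8],0.6],[[-17,-27,0],[0,0,2.8],0.6],[[-19,-27,0],[0,0,2.8],0.6],[[0,0,0],[0,0,0],0.6],[[0,0,0],[0,0,0],0.6]]}}

```text
clock: 6.57
eef_pos: [0.4976, -0.2572, 0.1534]
tool_rot: [0.959, 0.282, 0.0, 0.0]
ft_force: [0.2, 0.0, 0.6]
grip_width: 0.0516
grasp_force: 0.0
```

```bash
python3 - <<'E'
from workcell import *
import cv2,numpy as np
p=camera("scene")["image"][160:280,190:320];q=camera("top")["image"][160:280,220:350]
cv2.imwrite("pics/d.png",cv2.resize(np.hstack([p,q])[:,:,::-1],(800,370),interpolation=cv2.INTER_CUBIC))
E
```

```text
(no output)
```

View pics/d.png

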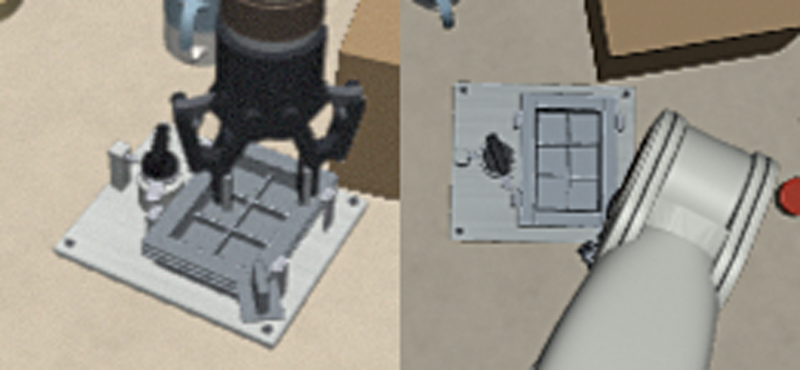

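The latch bar has turned and its finger is clear of the rim. The fingers are centred above the tab, so I'm descending.

Request:
{"op": "drive_tool", "data": {"increments": [[[0,0,-25],[0,0,0],0.6],[[0,0,-25],[0,0,0],0.6],[[0,0,-20],[0,0,0],0.6],[[0,0,-15],[0,0,0],0.6],[[0,0,-10],[0,0,0],0.6],[[0,0,-7],[0,0,0],0.6],[[0,0,-2],[0,0,0],0.6],[[0,0,0],[0,0,0],0.6]]}}

```text
clock: 7.33
eef_pos: [0.4989, -0.2553, 0.0483]
tool_rot: [0.959, 0.284, -0.0, -0.0]
ft_force: [-0.8, 0.3, 0.4]
grip_width: 0.0512
grasp_force: 0.0
```

```bash
python3 - <<'E'
from workcell import *
import cv2,numpy as np
p=camera("scene")["image"][180:280,210:320]
cv2.imwrite("pics/e.png",cv2.resize(p[:,:,::-1],(660,600),interpolation=cv2.INTER_CUBIC))
E
```

```text
(no output)
```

View pics/e.png

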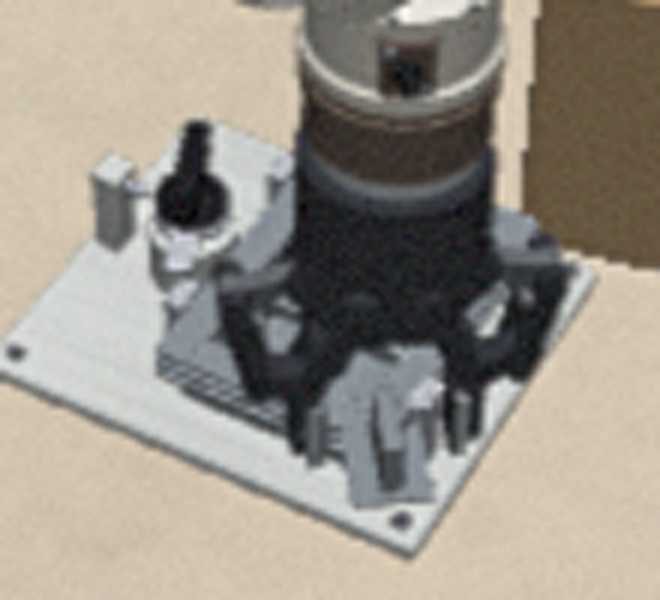

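```bash
python3 - <<'E'
from h import *
for t in([.4989,-.2553],[.4966,-.2575],[.49,-.26]):
    d=np.array([.836,.549]);e=np.array([-.549,.836]);P=[]
    for s in(-.017,.017):
        for w in(-.005,.005):
            for z in(.044,.072): P.append([*(np.array(t)+s*d+w*e),z])
    print(t,((proj("scene",np.array(P))-[210,180]+.5)*6).round().tolist())
E
```

```text
[0.4989, -0.2553] [[401.0, 487.0], [404.0, 442.0], [377.0, 489.0], [379.0, 444.0], [388.0, 423.0], [391.0, 378.0], [364.0, 425.0], [366.0, 380.0]]
[0.4966, -0.2575] [[404.0, 493.0], [406.0, 447.0], [379.0, 495.0], [381.0, 450.0], [391.0, 429.0], [393.0, 383.0], [367.0, 431.0], [369.0, 386.0]]
[0.49, -0.26] [[403.0, 507.0], [405.0, 461.0], [378.0, 509.0], [380.0, 463.0], [390.0, 442.0], [392.0, 396.0], [366.0, 444.0], [367.0, 399.0]]
```

The fin in the picture (base (390,490), top far end about (382,385)) matches the expected place within 2 mm. Closing.

Request:
{"op": "drive_tool", "data": {"increments": [[[0,0,0],[0,0,0],0.3],[[0,0,0],[0,0,0],0.15],[[0,0,0],[0,0,0],0],[[0,0,0],[0,0,0],0],[[0,0,0],[0,0,0],0],[[0,0,0],[0,0,0],0]]}}

```text
clock: 7.88
eef_pos: [0.4989, -0.2561, 0.0492]
tool_rot: [0.959, 0.284, 0.001, 0.001]
ft_force: [-1.0, 1.0, 6.1]
grip_width: 0.0088
grasp_force: 60.1
```

```bash
python3 - <<'E'
from workcell import *
from scipy.spatial.transform import Rotation as R
import numpy as np
o=get_obs();print(o["eef_pos"],o["ft_force"],o["ft_torque"],o["grip_width"],o["grasp_force"])
# arc about far corner from TCP
d=np.array([.836,.549,0]);e=np.array([-.549,.836,0])
r=-.194*d+np.array([0,0,o["eef_pos"][2]-.040])
last=r
for a in range(2,27,2):
    n=R.from_rotvec(e*np.radians(a)).apply(r);print(a,((n-last)*1e3).round(1),"corner rise",round(186*np.sin(np.radians(a))));last=n
E
```

```text
[ 0.49891289 -0.25607377  0.04921227] [-1.03472123  1.00836858  6.09031779] [0.10009155 0.2189578  0.0124291 ] 0.008847786105863013 60.078129172325134
2 [0.4 0.2 6.8] corner rise 6
4 [0.6 0.4 6.7] corner rise 13
6 [0.8 0.5 6.7] corner rise 19
8 [1.  0.6 6.7] corner rise 26
10 [1.2 0.8 6.6] corner rise 32
12 [1.3 0.9 6.6] corner rise 39
14 [1.5 1.  6.5] corner rise 45
16 [1.7 1.1 6.5] corner rise 51
18 [1.9 1.3 6.4] corner rise 57
20 [2.1 1.4 6.3] corner rise 64
22 [2.3 1.5 6.2] corner rise 70
24 [2.5 1.6 6.1] corner rise 76
26 [2.6 1.7 6. ] corner rise 82
```

Request:
{"op": "drive_tool", "data": {"increments": [[[0.2,0.1,3.4],[-0.55,0.84,0],0],[[0.2,0.1,3.4],[-0.55,0.84,0],0],[[0.3,0.2,3.4],[-0.55,0.84,0],0],[[0.3,0.2,3.4],[-0.55,0.84,0],0],[[0.4,0.2,3.4],[-0.55,0.84,0],0],[[0.4,0.3,3.4],[-0.55,0.84,0],0],[[0.5,0.3,3.3],[-0.55,0.84,0],0],[[0.5,0.3,3.3],[-0.55,0.84,0],0]]}}

```text
clock: 8.55
eef_pos: [0.5014, -0.2544, 0.0758]
tool_rot: [0.956, 0.283, -0.068, 0.021]
ft_force: [-0.2, -3.9, -1.6]
grip_width: 0.0088
grasp_force: 60.0
```

Request:
{"op": "drive_tool", "data": {"increments": [[[1.2,0.8,6.6],[-1.1,1.67,0],0],[[1.3,0.9,6.6],[-1.1,1.67,0],0],[[1.5,1,6.5],[-1.1,1.67,0],0],[[1.7,1.1,6.5],[-1.1,1.67,0],0],[[1.9,1.3,6.4],[-1.1,1.67,0],0],[[2.1,1.4,6.3],[-1.1,1.67,0],0],[[0,0,0],[0,0,0],0],[[0,0,0],[0,0,0],0]]}}

```text
clock: 9.22
eef_pos: [0.512, -0.2477, 0.1143]
tool_rot: [0.944, 0.28, -0.166, 0.051]
ft_force: [0.2, -4.3, 0.1]
grip_width: 0.0089
grasp_force: 60.4
```

```bash
python3 - <<'E'
from workcell import *
import cv2,numpy as np
p=camera("scene")["image"][160:280,190:320];q=camera("top")["image"][160:280,220:350]
cv2.imwrite("pics/f.png",cv2.resize(np.hstack([p,q])[:,:,::-1],(800,370),interpolation=cv2.INTER_CUBIC))
o=get_obs();print(o["ft_force"],o["ft_torque"],o["tool_rot"])
E
```

```text
[ 0.75100434 -3.6387477   0.22455171] [-0.66476949 -0.59053573 -0.24155696] [ 0.94444846  0.27923887 -0.16577021  0.05062611]
```

View pics/f.png

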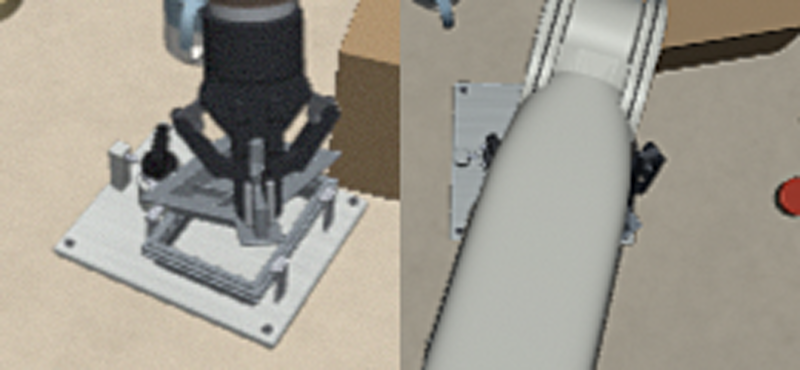

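The near corner is about 64 mm up while the far corner still rests on the stack. Now lifting it off.

Request:
{"op": "drive_tool", "data": {"increments": [[[0,0,5],[0,0,0],0],[[0,0,8],[0,0,0],0],[[0,0,12],[0,0,0],0],[[0,0,16],[0,0,0],0],[[0,0,20],[0,0,0],0],[[0,0,20],[0,0,0],0],[[0,0,20],[0,0,0],0],[[0,0,16],[0,0,0],0]]}}

```text
clock: 9.98
eef_pos: [0.5105, -0.2466, 0.2332]
tool_rot: [0.944, 0.28, -0.166, 0.049]
ft_force: [-0.3, -0.4, -1.0]
grip_width: 0.0091
grasp_force: 59.8
```

Request:
{"op": "drive_tool", "data": {"increments": [[[0,0,0],[1.4,-2.1,0],0],[[0,0,0],[1.4,-2.1,0],0],[[0,0,0],[1.4,-2.1,0],0],[[0,0,0],[1.4,-2.1,0],0],[[0,0,0],[1.4,-2.1,0],0],[[0,0,0],[1.4,-2.1,0],0],[[0,0,0],[1.4,-2.1,0],0],[[0,0,0],[1.2,-1.9,0],0]]}}

```text
clock: 10.65
eef_pos: [0.5101, -0.2465, 0.2317]
tool_rot: [0.959, 0.285, -0.0, -0.002]
ft_force: [-0.8, -0.3, -1.9]
grip_width: 0.0087
grasp_force: 59.8
```

Request:
{"op": "drive_tool", "data": {"increments": [[[-1,8,0],[0,0,0],0],[[-1,14,0],[0,0,0],0],[[-1,20,0],[0,0,0],0],[[-1,24,0],[0,0,0],0],[[-1.5,26,0],[0,0,0],0],[[-1.5,26,0],[0,0,0],0],[[-1.5,26,0],[0,0,0],0],[[-1.5,26,0],[0,0,0],0]]}}

```text
clock: 11.32
eef_pos: [0.5, -0.0743, 0.2312]
tool_rot: [0.958, 0.285, -0.002, -0.001]
ft_force: [0.2, -0.2, -1.1]
grip_width: 0.0087
grasp_force: 59.8
```

Request:
{"op": "drive_tool", "data": {"increments": [[[-1.5,26,0],[0,0,0],0],[[-1.5,26,0],[0,0,0],0],[[-1.5,26,0],[0,0,0],0],[[-1.5,26,0],[0,0,0],0],[[-1.5,26,0],[0,0,0],0],[[-1.5,26,0],[0,0,0],0],[[-1.5,26,0],[0,0,0],0],[[-1.5,26,0],[0,0,0],0]]}}

```text
clock: 11.98
eef_pos: [0.4872, 0.1334, 0.2312]
tool_rot: [0.958, 0.285, -0.002, -0.001]
ft_force: [0.4, 0.3, -1.6]
grip_width: 0.0091
grasp_force: 59.8
```

Request:
{"op": "drive_tool", "data": {"increments": [[[-1.5,24,0],[0,0,0],0],[[-1,18,0],[0,0,0],0],[[-1,12,0],[0,0,0],0],[[-1,7,0],[0,0,0],0],[[0,0,0],[0,0,0],0],[[0,0,0],[0,0,0],0],[[0,0,0],[0,0,0],0],[[0,0,0],[0,0,0],0]]}}

```text
clock: 12.65
eef_pos: [0.4845, 0.1905, 0.2312]
tool_rot: [0.959, 0.283, -0.001, -0.0]
ft_force: [-0.7, -0.3, -0.2]
grip_width: 0.009
grasp_force: 59.8
```

```bash
python3 - <<'E'
from workcell import *
from h import *
p=camera("scene")["image"][90:290,50:310];q=camera("top")["image"][120:320,80:340]
cv2.imwrite("pics/g.png",cv2.resize(np.hstack([p,q])[:,:,::-1],(800,308),interpolation=cv2.INTER_CUBIC))
t=get_obs()["eef_pos"]
C=place([t[0]+.0845,t[1]+.0554,-.05],[[x,y,t[2]-.005] for x,y in((-.075,-.055),(.075,-.055),(.075,.055),(-.075,.055))])
print("center",C.mean(0))
print(((proj("scene",C)-[50,90])*400/260).round().tolist(),(((proj("top",C)-[80,120])*400/260)+[400,0]).round().tolist())
E
```

```text
center [0.56911605 0.24593827 0.22628835]
[[92.0, 89.0], [151.0, 44.0], [102.0, 27.0], [42.0, 70.0]] [[503.0, 181.0], [508.0, 105.0], [452.0, 104.0], [446.0, 180.0]]
```

View pics/g.png

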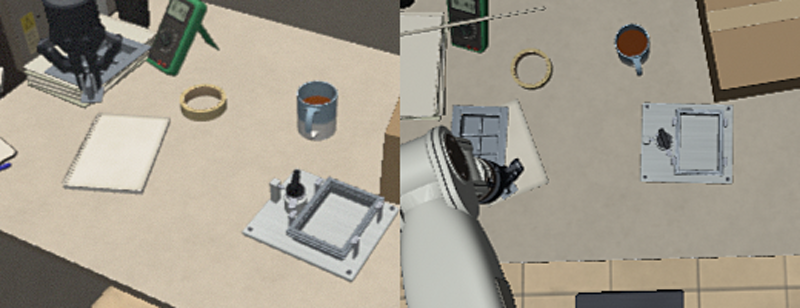

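The tray is level and held over the notebook, with its centre within a few mm of the notebook's. The other objects haven't moved. Handing in.

```bash
python3 -c "
from workcell import *
print(job_done())"
```

```text
the job is handed in; nothing more can be done
None
```

I opened the latch, peeled the tray off by its tab and handed the job in at about 13 s. The tray was held level over the middle of the notebook, roughly 20 cm up; the mug and tape roll look unmoved, and the jar was out of the last view.

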